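# Open the double-latched slide centrifuge and seat its carrier

## Robot

A 7-joint arm with a two-finger parallel gripper is mounted at the origin on the work surface. World frame = base frame: x ahead of the robot, y to its left, z up, the work surface at z = 0. Lengths are in m, angles in rad, forces in N, time in s.
With the tool pointing down it reaches from about 0.375 to 0.925 m from the base axis. Payload 3.1 kg.
Tool frame: the origin (TCP) lies between the finger pads; the fingertips stand 19 mm ahead of it and the grasp point (between the pads) is the TCP; z points along the fingers, y is the direction in which the jaws open and shut (so a half turn about z gives the same grasp; the last joint's range is limited). The gripper opens to 85 mm and grips with 20 to 120 N. Pads are 22 mm wide; open, the fingers measure 114 mm over their backs; the gripper's body (76 mm by 85 mm) begins 54 mm behind the grasp point. The pads swing forward as they close: fully open they stand 13 mm farther back than shut.
Start: joints at [1.037, 0.383, 0.044, 1.598, -0.018, 1.161, -0.05], TCP at [0.274, -0.589, 0.226] pointing down, gripper open.
Joint ranges: [-2.61, 2.61], [-0.41, 2.15], [-1.48, 1.57], [0, 2.5], [-1.57, 4.71], [0.05, 1.97], [-2.85, 2.85]. Speed limits (rad/s): [2.79, 2.79, 3.14, 3.14, 3.14, 3.14, 3.14].

## Interface

Orientations are given as a unit quaternion [x, y, z, w].
In Python, from bench import move_ptp, movel, move_j, move_gripper, pause, inverse_kinematics, read_camera, camera_params, MotionError, sign_off, look_for, tip_of, read_time_s, read_qpos, read_joint_vel, read_effort, read_eef_pos, read_tcp_rot, read_ft_force, read_ft_torque, read_finger_gap gives the robot as it stands. Calls block until the motion is done:
- move_ptp(position, orientation): joint-space move of the TCP to a pose.
- movel(position, orientation=None, speed=0.15): straight line of the TCP; orientation=None keeps the orientation; speed is the mean speed in m/s.
- move_j(angles): joint-space move.
- move_gripper(opening, effort=None): finger opening in m; effort is the grip in N (None keeps the last); returns when the fingers have stopped.
- pause(seconds).
- inverse_kinematics(position, orientation): joint angles nearest the present ones, or None.
- read_camera(name): name is "side" or "top"; returns the picture (400x640x3 uint8, red, green, blue); there is no depth.
- camera_params(name): a dict with "K" (3x3 intrinsics, pixels), "camera_from_world" (4x4, takes a point from world to camera coordinates). Camera axes: x right, y down, z forward; pixel columns grow to the right and rows downward; lengths in m; the calibration is good to about 2 mm. A picture is of the moment at which its call begins. camera_params takes no time and is no camera call.
A pose or a line that the arm cannot do raises MotionError and nothing moves.
- sign_off(): hands the job in, once; it reports no verdict.
Trained networks look in the newest picture that a camera, given by its name, has taken for a name from the list of things; names that differ only in an ending like _2 or _b are one class to them, and where a whole thing is asked for, a point or a joint stands for the part that bears it (a point fixed in the world has none). Each returns a list of dicts, best first, with "confidence" (0 to 1); they miss things now and then, are a little off and sometimes report something else, mostly with a low value. They report only what shows in the picture. A call takes as long as a camera call.
- look_for(camera, name): "at" ([column, row] in pixels, amid what is visible of it).
- tip_of(camera, name): "at" ([column, row] in pixels: a listed point, or the origin of a listed thing).
Readings, each from a call of its own:
- read_time_s(): time.
- read_qpos(): joint angles.
- read_joint_vel(): joint speeds.
- read_effort(): joint torques, N m.
- read_eef_pos(): TCP position.
- read_tcp_rot(): TCP orientation.
- read_ft_force(): force on the tool from outside, world axes, zero at the start.
- read_ft_torque(): the same for the moment, N m.
- read_finger_gap(): finger opening in m.
Only numpy, scipy, OpenCV 4.12 (cv2) and the standard library are available. Lean on these libraries where they do the work, as an engineer would, in place of code of your own. Each camera call takes 0.05 s, during which the arm holds its last target. There are 200 camera calls.

## Task

Get the slide centrifuge ready for loading: draw its outer latch fully towards the front, lift the lid a little until the hidden inner catch stops it, and with the lid only that far up reach in under its front edge and push the catch fully in. Then swing the lid wide open, nearly upright, and press the slide carrier inside down until it is fully home. Leave the lid standing open, the latch drawn and the catch in, and do not shift or tip the other things on the bench.

Things in the scene. Friction and masses are not known exactly. Their poses are not given: they have to be found in the camera images.
- machine: White slide centrifuge, fixed, 320 deep, 260 wide, 170 mm tall shut. Origin on the bench. +x: front to back (hinge side); +y: to the left of someone facing its front. x in mm: front -165, flat deck to -75 (85 above bench), lid -75 to 115, hinge line 125, back 155. Lid 85 tall, wall 5. Along the front edge: lid handle at y -85, outer latch y 0, inner catch's pad (hidden inside lid wall) y 104.
- latch (a joint): Outer latch on the front deck, m: 0 shut (steel nose 11 mm over a lip of the lid locks it), 0.028 fully drawn towards the machine's front (its -x). Slides with about 3 N and stays where left. Starts at 0 to 0.003.
- latch_grip (a point): Grip point in the outer latch's black upright thumb tab: 12 mm along machine x, 20 mm along machine y, from 16 to 50 mm above the deck; this point is 34 mm above the deck, 119 above the bench. 35 mm or more free at both y sides; about 34 mm between tab and lid wall. Axes as the machine.
- lid (a joint): Grey lid hinged along the machine's back edge, rad: 0 shut, 1.5 wide open. A stiff hinge holds it wherever it is left (4 to 5 N at the handle moves it). Until the inner catch is pushed in it rises only to about 0.36, its front bottom edge then 70 mm above the deck.
- lid_handle (a point): Middle of the lid's steel bar handle: round, 12 mm thick, 74 mm long along machine y, on a stub at each end, its middle line 55 mm in front of the lid's wall; shut, 122 mm above the bench. Shut, it lies 255 mm in front of and 35 mm above the hinge line; it turns about that with the lid, its axes too.
- lid_hinge (a point): Point on the lid's hinge line, at the same machine y as the middle of the handle, 87 mm above the bench. Axes turn with the lid; y is the hinge axis.
- catch (a joint): Inner catch, m: 0 hooked, 0.020 pushed fully in towards the machine's back (its +x). The lid clears it from 0.014 on. Slides with about 3 N and stays where left. Starts at 0 to 0.003.
- catch_pad (a point): Centre of the front face of the inner catch's black push pad, 24 mm wide, from 3 to 36 mm above the deck; this point 20 above the deck, 105 above the bench. Push along machine +x. The shut lid hides it (wall 5 mm ahead). With the lid raised, its edge hangs about 70 mm above the deck, over the pad: reach under it from the front with shut fingers sloping about 40 degrees. Axes as machine.
- carrier (a joint): Slide carrier on its spindle, m: 0 standing 12 mm too high, 0.012 fully home on a solid stop. About 6 N moves it; it stays where left. Starts at 0 to 0.004.
- carrier_top (a point): Centre of the flat top of the carrier's round black hub, 40 mm across; below it an aluminium disc 114 mm across with six steel clips, in a square well 136 (y) x 145 mm (x), rim 85 mm above the bench. Hub top 90 mm above the bench at joint 0, 78 when home. On the machine it lies at x 25, y 0 mm. z is up.
- dropper: Bystander: small white dropper bottle, 30 mm across, 78 mm tall, in front of the machine; origin under its middle.
- jar: Bystander: clear sample jar, 44 mm across, 55 mm tall, in front of the machine; origin under its middle.
- mailer: Bystander: white slide mailer, 80 x 30 x 22 mm, behind the machine; origin under its middle.
- beaker: Bystander: glass beaker, 64 mm across, 80 mm tall; origin under its middle.
- slide_box: Bystander: grey slide box, 102 x 82 x 34 mm; origin under its middle.
- timer: Bystander: round white timer, 68 mm across, 30 mm tall; origin under its middle.
- reagent: Bystander: amber reagent bottle, 56 mm across, 120 mm tall; origin under its middle.

How it is judged:
By the outcome, as a careful person would: the job done as asked, in the order asked, and still so for the second after the job is handed in, with the robot touching nothing.
It also fails if it takes over 72 s, if anything falls off the work surface, if the arm or the gripper's body presses on something with over 40 N, if the wrist force passes 120 N, or if a joint passes its speed limit or range.

## Working session

There is one attempt and no reset: what is moved stays moved. The work goes in short steps, each a Python script; the robot and the scene stay as the last script left them, time stands still between calls to the robot, and variables do not carry over. Pictures are saved under pics/ and viewed, about 8 in all and at most 12, crops included, and the job is handed in when it is done.

```bash
mkdir -p pics; ls; python3 - <<'E'
from bench import *
import cv2,numpy as np
for c in ("side","top"):
    im=read_camera(c); cv2.imwrite(f"pics/a_{c}.png",im[:,:,::-1])
    p=camera_params(c); print(c,np.round(p["K"],1).tolist(),np.round(p["camera_from_world"],4).tolist())
    for n in ["machine","latch_grip","lid_handle","lid_hinge","catch_pad","carrier_top","dropper","jar","mailer","beaker","slide_box","timer","reagent"]:
        r=tip_of(c,n)[:2]; print(n,[(np.round(d["at"],1).tolist(),round(d["confidence"],2)) for d in r])
print(read_time_s(),read_tcp_rot())
E
```

```text
pics
side [[450.5, 0.0, 314.8], [0.0, 450.5, 195.1], [0.0, 0.0, 1.0]] [[0.9777, -0.2097, -0.0119, -0.5119], [-0.1356, -0.5868, -0.7983, 0.1491], [0.1604, 0.7821, -0.6022, 1.2718], [0.0, 0.0, 0.0, 1.0]]
machine [([317.3, 228.1], 0.93)]
latch_grip [([329.2, 222.8], 0.83)]
lid_handle [([364.1, 215.2], 0.88)]
lid_hinge [([304.6, 280.4], 0.34)]
catch_pad []
carrier_top []
dropper [([304.9, 283.0], 0.51), ([328.2, 221.8], 0.5)]
jar [([361.3, 275.2], 0.55)]
mailer [([293.0, 150.6], 0.45)]
beaker [([392.2, 351.4], 0.85)]
slide_box [([280.6, 368.6], 0.81)]
timer [([344.0, 358.0], 0.87)]
reagent [([253.7, 151.3], 0.77)]
top [[375.9, 0.0, 316.7], [0.0, 375.9, 199.9], [0.0, 0.0, 1.0]] [[0.0118, -0.9999, -0.0028, 0.0052], [-0.995, -0.0115, -0.0991, 0.5574], [0.0991, 0.0039, -0.9951, 1.1687], [0.0, 0.0, 0.0, 1.0]]
machine []
latch_grip [([368.5, 209.8], 0.71), ([179.8, 251.9], 0.68)]
lid_handle [([374.2, 178.5], 0.7)]
lid_hinge []
catch_pad [([462.0, 226.6], 0.71)]
carrier_top [([468.1, 268.6], 0.39)]
dropper [([389.3, 236.9], 0.62), ([393.6, 192.2], 0.31)]
jar [([395.4, 191.6], 0.63)]
mailer [([183.0, 205.5], 0.7)]
beaker [([464.2, 189.5], 0.62)]
slide_box [([468.6, 267.8], 0.7)]
timer [([463.1, 224.8], 0.65)]
reagent [([178.0, 250.5], 0.97)]
1.4 [ 9.76356140e-01  2.16168190e-01  2.05141034e-06 -3.27354771e-05]
```

```bash
cat > h.py <<'E'
from bench import *
import cv2,numpy as np
from scipy.spatial.transform import Rotation as R
from scipy.optimize import least_squares
def proj(c,P):
    p=camera_params(c);P=np.atleast_2d(P);T=np.array(p["camera_from_world"])
    q=(P@T[:3,:3].T+T[:3,3])@np.array(p["K"]).T
    return q[:,:2]/q[:,2:]
def back(c,uv,z):
    p=camera_params(c);T=np.array(p["camera_from_world"]);C=-T[:3,:3].T@T[:3,3]
    d=T[:3,:3].T@np.linalg.inv(p["K"])@np.array([uv[0],uv[1],1.]);return C+d*(z-C[2])/d[2]
def snap(c,name,box=None,s=1):
    im=read_camera(c)[:,:,::-1]
    if box: im=im[box[1]:box[3],box[0]:box[2]]
    cv2.imwrite(f"pics/{name}.png",cv2.resize(im,None,fx=s,fy=s,interpolation=cv2.INTER_CUBIC))
E
python3 - <<'E'
from h import *
for c,u,z,n in [("side",(329.2,222.8),.119,"grip"),("top",(368.5,209.8),.119,"grip"),("side",(364.1,215.2),.122,"handle"),("top",(374.2,178.5),.122,"handle"),("side",(317.3,228.1),0,"machine"),
 ("side",(304.9,283),0,"dropper"),("top",(389.3,236.9),0,"dropper"),("side",(361.3,275.2),0,"jar"),("top",(395.4,191.6),0,"jar"),("side",(293,150.6),0,"mailer"),("top",(183,205.5),0,"mailer"),("top",(464.2,189.5),0,"beaker"),("top",(468.6,267.8),0,"box"),("top",(463,224.8),0,"timer"),("top",(178,250.5),0,"reagent")]:
    print(n,c,back(c,u,z).round(4))
a=cv2.imread("pics/a_side.png")[110:400,200:440];b=cv2.imread("pics/a_top.png")[110:350,150:500]
cv2.imwrite("pics/a2.png",cv2.resize(a,None,fx=2,fy=2)); cv2.imwrite("pics/b2.png",cv2.resize(b,None,fx=2.2,fy=2.2))
E
```

```text
grip side [ 0.5305 -0.1524  0.119 ]
grip top [ 0.5206 -0.1409  0.119 ]
handle side [ 0.6262 -0.1465  0.122 ]
handle top [ 0.613  -0.1575  0.122 ]
machine side [ 0.5241 -0.0329  0.    ]
dropper side [ 0.4472 -0.2347  0.    ]
dropper top [ 0.4427 -0.2238  0.    ]
jar side [ 0.5964 -0.2408  0.    ]
jar top [ 0.59   -0.2447  0.    ]
mailer side [0.5294 0.415  0.    ]
mailer top [0.5365 0.4466 0.    ]
beaker top [ 0.5995 -0.4691  0.    ]
box top [ 0.3474 -0.4763  0.    ]
timer top [ 0.4845 -0.4621  0.    ]
reagent top [0.3912 0.4558 0.    ]
```

View pics/a2.png

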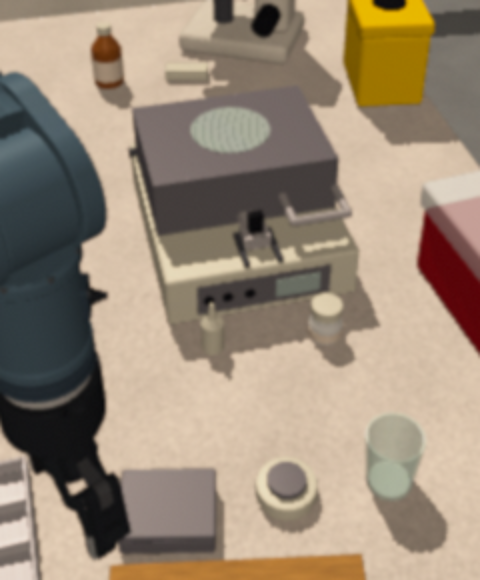

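View pics/b2.png

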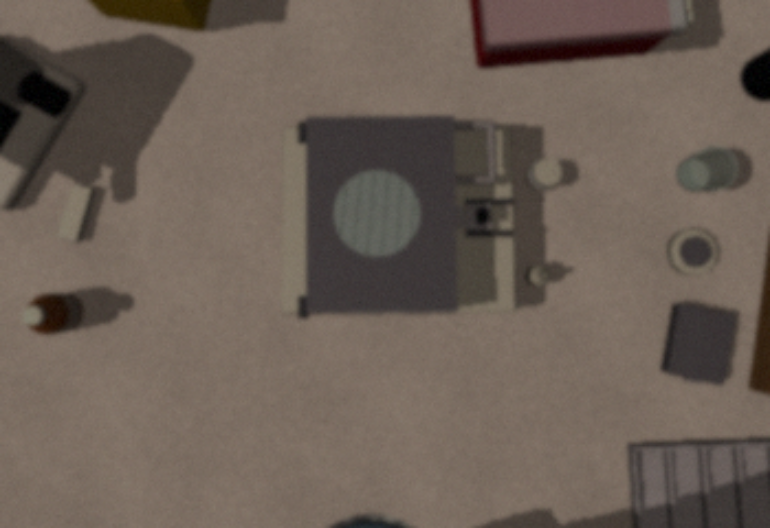

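The machine's front faces -y: the latch tab is near top-crop (482,215), the handle near (490,150), and the jar and dropper stand just ahead of it. Next I fit the machine pose from the corners and check that the poses are reachable.

```bash
cat >> h.py <<'E'
import json,os
POSE=json.load(open("pose.json")) if os.path.exists("pose.json") else None
def m2w(p,pose=None):
    x,y,t=pose if pose is not None else POSE; p=np.atleast_2d(np.array(p,float))
    c,s=np.cos(t),np.sin(t); return np.c_[x+c*p[:,0]-s*p[:,1],y+s*p[:,0]+c*p[:,1],p[:,2]].squeeze()
def quat(a,jaw,flip=1):
    """tool dips a rad below machine +x; jaw 'y' (machine y) or 'v' (in vertical plane)"""
    z=np.array([np.cos(a),0,-np.sin(a)]);y=np.array([0,1.,0]) if jaw=='y' else np.array([np.sin(a),0,np.cos(a)])
    y=y*flip; M=np.c_[np.cross(y,z),y,z]
    return (R.from_euler('z',POSE[2])*R.from_matrix(M)).as_quat()
def handle(th):
    c,s=np.cos(th),np.sin(th); return [.125-.255*c+.035*s,-.085,.087+.035*c+.255*s]
E
cat > fit.py <<'E'
from h import *
w=.13
tp=lambda u,v:(u/2.2+150,v/2.2+110); sd=lambda u,v:(u/2+200,v/2+110)
obs=[("top",tp(457,312),(-.075,1,.17)),("top",tp(457,117),(-.075,-1,.17)),("top",tp(307,117),(.115,-1,.17)),("top",tp(305,312),(.115,1,.17)),
("side",sd(148,184),(-.075,1,.17)),("side",sd(335,158),(-.075,-1,.17)),("side",sd(300,90),(.115,-1,.17)),("side",sd(133,108),(.115,1,.17)),
("top",(368.5,209.8),(-.117,0,.119)),("side",(329.2,222.8),(-.117,0,.119)),("top",(374.2,178.5),(-.13,-.085,.122)),("side",(364.1,215.2),(-.13,-.085,.122)),("side",(317.3,228.1),(0,0,0))]
def f(q):
    r=[]
    for c,uv,p in obs:
        p=list(p)
        if abs(p[1])==1:p[1]*=q[3]
        r+=list(proj(c,m2w(p,q[:3]))[0]-uv)
    return np.array(r)
s=least_squares(f,[.53,-.03,np.pi/2,.13],loss="soft_l1",f_scale=1.5)
print(s.x.round(4));print(s.fun.reshape(-1,2).round(1).tolist() if 0 else f(s.x).reshape(-1,2).round(1).tolist())
json.dump(s.x[:3].tolist(),open("pose.json","w"))
E
python3 fit.py; python3 - <<'E'
from h import *
for n,p,a,j in [("latch",(-.117,0,.119),60,'y'),("latch",(-.145,0,.119),60,'y'),("h0",handle(0),60,'v'),("h.36",handle(.36),60,'v'),("h1",handle(1),70,'v'),("h1.5",handle(1.5),80,'v'),("catch",(-.09,.104,.125),40,'y'),("catch0",(-.15,.104,.16),40,'y'),("hub",(.025,0,.098),90,'y'),("hubup",(.025,0,.2),90,'y')]:
    for fl in (1,-1):
        q=inverse_kinematics(m2w(p).tolist(),quat(np.radians(a),j,fl).tolist()); print(n,a,fl,m2w(p).round(3),None if q is None else np.round(q,2))
E
```

```text
[ 0.5247 -0.028   1.5787  0.1246]
[[-0.0, -0.2], [-0.7, -0.4], [0.4, -0.7], [0.3, -0.5], [1.6, 1.0], [1.2, 0.5], [-1.1, -2.2], [-0.7, -0.5], [1.4, -1.7], [-2.5, -1.5], [-0.1, 0.8], [-4.5, 3.4], [-0.1, -1.1]]
latch 60 1 [ 0.526 -0.145  0.119] [ 0.39  0.48  0.09  1.81 -0.55  1.18 -2.36]
latch 60 -1 [ 0.526 -0.145  0.119] [ 0.84  0.53 -0.47  1.79 -0.28  1.11  0.56]
latch 60 1 [ 0.526 -0.173  0.119] [ 0.42  0.51  0.11  1.77 -0.54  1.21 -2.33]
latch 60 -1 [ 0.526 -0.173  0.119] [ 0.85  0.55 -0.44  1.75 -0.27  1.14  0.59]
h0 60 1 [ 0.611 -0.157  0.122] [ 0.85  0.69 -0.6   1.57 -0.13  1.16  1.97]
h0 60 -1 [ 0.611 -0.157  0.122] [ 0.54  0.61 -0.16  1.58 -0.41  1.2  -0.96]
h.36 60 1 [ 0.611 -0.129  0.21 ] [ 0.82  0.57 -0.6   1.55 -0.2   1.27  1.93]
h.36 60 -1 [ 0.611 -0.129  0.21 ] [ 0.5   0.5  -0.16  1.57 -0.43  1.31 -1.05]
h1 70 1 [ 0.61  -0.011  0.32 ] [ 0.64  0.35 -0.65  1.55 -0.15  1.32  1.64]
h1 70 -1 [ 0.61  -0.011  0.32 ] [ 0.34  0.29 -0.26  1.57 -0.28  1.34 -1.4 ]
h1.5 80 1 [0.609 0.115 0.344] [ 0.46  0.33 -0.78  1.52  0.07  1.33  1.27]
h1.5 80 -1 [0.609 0.115 0.344] [ 0.25  0.28 -0.5   1.53 -0.04  1.33 -1.79]
catch 40 1 [ 0.421 -0.119  0.125] [ 0.53  0.52  0.13  1.95 -0.72  1.4  -2.06]
catch 40 -1 [ 0.421 -0.119  0.125] [ 1.    0.55 -0.43  1.93 -0.5   1.28  0.87]
catch0 40 1 [ 0.422 -0.179  0.16 ] [ 0.57  0.52  0.19  1.84 -0.67  1.52 -2.07]
catch0 40 -1 [ 0.422 -0.179  0.16 ] [ 1.04  0.55 -0.4   1.82 -0.46  1.41  0.87]
hub 90 1 [ 0.525 -0.003  0.098] [-1.09  0.83  1.38  2.04 -0.93  1.12 -2.41]
hub 90 -1 [ 0.525 -0.003  0.098] [ 0.39  0.36 -0.54  1.98  0.24  0.86 -0.26]
hubup 90 1 [ 0.525 -0.003  0.2  ] [-1.18  0.52  1.4   1.96 -0.56  1.15 -2.68]
hubup 90 -1 [ 0.525 -0.003  0.2  ] [ 0.43  0.22 -0.56  1.9   0.13  1.06 -0.18]
```

```bash
cat >> h.py <<'E'
def go(p,a,jaw,kind="l",speed=.15,flip=-1):
    w=m2w(p).tolist();q=quat(np.radians(a),jaw,flip).tolist()
    movel(w,q,speed) if kind=="l" else move_ptp(w,q)
def ax(p,a,d):  # point d m back along tool
    a=np.radians(a);return [p[0]-d*np.cos(a),p[1],p[2]+d*np.sin(a)]
def fm():  # force in machine axes
    return R.from_euler('z',-POSE[2]).apply(read_ft_force())
def st(*t): print(*t,"t",round(read_time_s(),2),"F",fm().round(1),"gap",round(read_finger_gap(),4))
def w2m(p):
    return R.from_euler('z',-POSE[2]).apply(np.array(p)-[POSE[0],POSE[1],0])
E
python3 - <<'E'
from h import *
g=(-.116,0,.117)
move_gripper(.05,20); go(ax(g,60,.09),60,'y',"p"); st("above")
snap("side","l0",(230,130,430,290),4)
E
```

```text
above t 3.54 F [ 0.2 -0.5  1.2] gap 0.0495
```

View pics/l0.png

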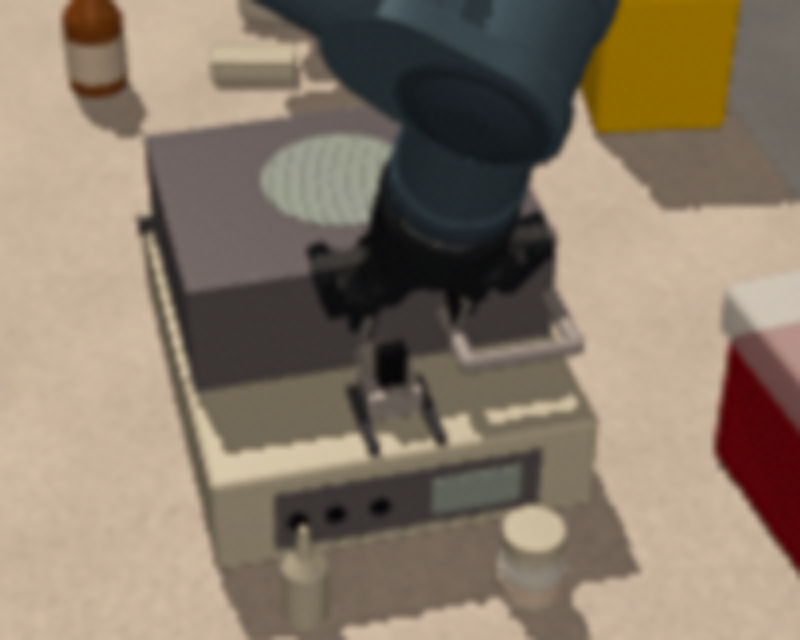

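The tab is at about pixel (328,220), 1 px from the model. The open fingers are straddling it from above. Now the descent, grip and draw.

```bash
python3 - <<'E'
from h import *
g=np.array((-.116,0,.117))
go(g,60,'y',speed=.08); st("down"); 
if np.abs(fm()).max()<8:
    move_gripper(0,40); st("grip")
    for d in np.arange(.012,.037,.003):
        go(g-[d,0,0],60,'y',speed=.04); st(round(d,3),w2m(read_eef_pos()).round(4))
        if fm()[0]>16: break
E
```

```text
down t 4.87 F [-0.3  0.2  0.3] gap 0.0499
grip t 5.25 F [ 0.5 -5.2 -2.2] gap 0.018
0.012 [-0.1279 -0.0029  0.1179] t 5.7 F [ 1.  -5.9 -0.9] gap 0.018
0.015 [-0.1302 -0.0029  0.1179] t 5.95 F [ 1.7 -5.8 -1.5] gap 0.0181
0.018 [-0.133  -0.0029  0.1179] t 6.2 F [ 1.8 -6.6 -1.8] gap 0.018
0.021 [-0.136  -0.003   0.1179] t 6.45 F [ 1.5 -6.6 -2.1] gap 0.0185
0.024 [-0.139  -0.003   0.1179] t 6.7 F [ 1.7 -6.  -2.2] gap 0.0181
0.027 [-0.1419 -0.003   0.1179] t 6.95 F [ 1.  -6.2 -1.9] gap 0.0182
0.03 [-0.1443 -0.003   0.1179] t 7.2 F [ 1.8 -6.1 -2.5] gap 0.0181
0.033 [-0.1443 -0.003   0.1179] t 7.45 F [ 6.  -7.6 -3.9] gap 0.0181
0.036 [-0.1443 -0.003   0.1179] t 7.7 F [10.1 -7.9 -4. ] gap 0.018
```

The latch is drawn to a hard stop. The grip settled 3 mm off in machine y, so I correct the pose by that. Next the handle.

```bash
python3 - <<'E'
import h
from h import *
g=[-.1443,-.003,.118]
move_gripper(.05,20); go(ax(g,60,.09),60,'y',speed=.25)
n=m2w([0,-.003,0]); h.POSE[0],h.POSE[1]=n[0],n[1]; json.dump(h.POSE,open("pose.json","w")); print(h.POSE)
hd=handle(0); move_gripper(.06)
go(ax(hd,65,.10),65,'v',"p"); st("above handle")
snap("side","h0",(230,130,430,290),4)
E
```

```text
[np.float64(0.5277496079354904), np.float64(-0.02796374974589703), 1.5787116214302923]
above handle t 10.32 F [ 0.3  0.3 -0.5] gap 0.0602
```

View pics/h0.png

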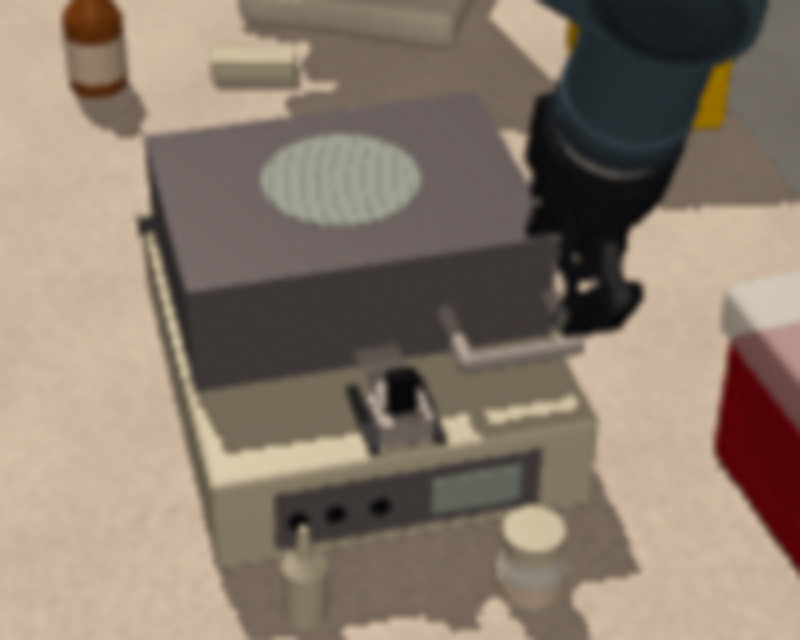

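The tab is visibly drawn (crop 400,390). The handle bar runs from crop (463,359) to (578,347), which I compare with the model.

```bash
python3 - <<'E'
from h import *
c=lambda p:((proj("side",m2w(p))[0]-[230,130])*4).round(1)
for y in (-.085,-.048,-.122): print(y,c([-.13,y,.122]))
print("lid FL,FR",c([-.075,.125,.17]),c([-.075,-.125,.17]),"front deck",c([-.165,.13,.085]),c([-.165,-.13,.085]))
print("tab",c([-.143,0,.119]), "tcp",((proj("side",read_eef_pos())[0]-[230,130])*4).round(1))
E
```

```text
-0.085 [523.  353.9]
-0.048 [468.2 362.4]
-0.122 [577.2 345.5]
lid FL,FR [186.3 291.3] [559.8 237.4] front deck [208.6 484.8] [602.2 420.7]
tab [401.2 390. ] tcp [550.7 283.2]
```

```bash
python3 - <<'E'
from h import *
hd=handle(0)
go(hd,65,'v',speed=.12); st("down")
if np.abs(fm()).max()<8:
    move_gripper(0,30); st("grip",w2m(read_eef_pos()).round(4))
    for th in np.arange(.05,.42,.05):
        go(handle(th),65,'v',speed=.08); st(round(th,3),(w2m(read_eef_pos())-handle(th)).round(4))
        if np.linalg.norm(fm())>20: break
E
```

```text
down t 11.35 F [0.1 0.1 0.2] gap 0.06
grip [-0.13  -0.085  0.122] t 11.95 F [ 0.3 -0.2  0.2] gap 0.0003
0.05 [ 0.     -0.001   0.0014] t 12.26 F [-0.2 -0.2 -0.4] gap 0.0001
0.1 [ 0.0001 -0.0008  0.0011] t 12.57 F [ 0.5  0.4 -0.2] gap -0.0002
0.15 [ 0.0002 -0.0007  0.001 ] t 12.88 F [-0.3  0.2  0.3] gap 0.0004
0.2 [ 0.0002 -0.0007  0.001 ] t 13.18 F [ 0.1 -0.2 -1.1] gap 0.0001
0.25 [ 0.0003 -0.0006  0.001 ] t 13.49 F [-0.2  0.8 -1.7] gap 0.0002
0.3 [ 0.0004 -0.0007  0.001 ] t 13.8 F [0.5 0.9 1. ] gap 0.0001
0.35 [ 0.0005 -0.0006  0.001 ] t 14.11 F [0.6 0.7 0. ] gap -0.0003
0.4 [ 0.0006 -0.0006  0.001 ] t 14.42 F [ 0.2  0.3 -0.6] gap -0.0001
```

```bash
python3 - <<'E'
from h import *
snap("side","h1",(230,130,430,290),4); print(read_camera("top").shape); snap("top","h1t",(280,130,420,250),5)
c=lambda p:((proj("side",m2w(p))[0]-[230,130])*4).round(1)
print("tcp",((proj("side",read_eef_pos())[0]-[230,130])*4).round(1),R.from_quat(read_tcp_rot()).as_matrix().round(2).tolist())
E
```

```text
(400, 640, 3)
tcp [514.5 204.1] [[1.0, 0.01, -0.0], [0.01, -0.91, 0.42], [-0.0, -0.42, -0.91]]
```

View pics/h1.png

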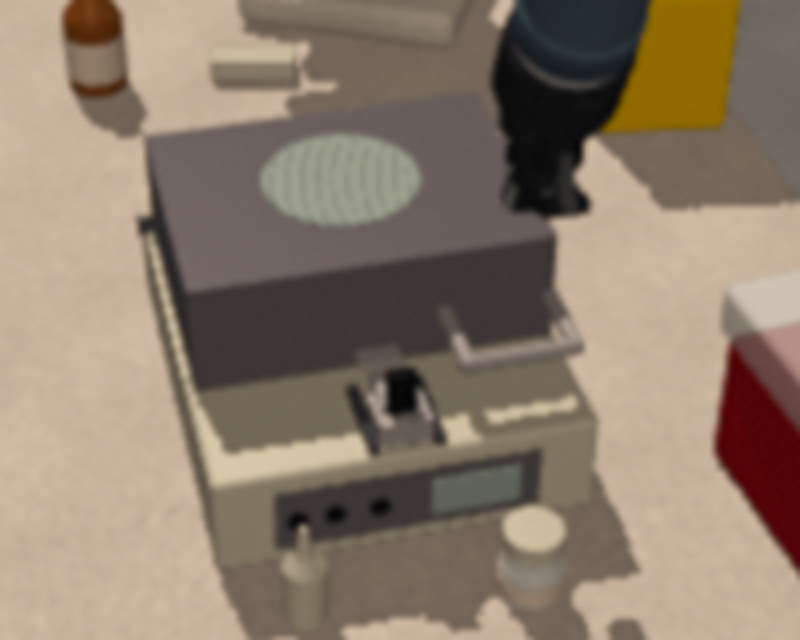

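View pics/h1t.png

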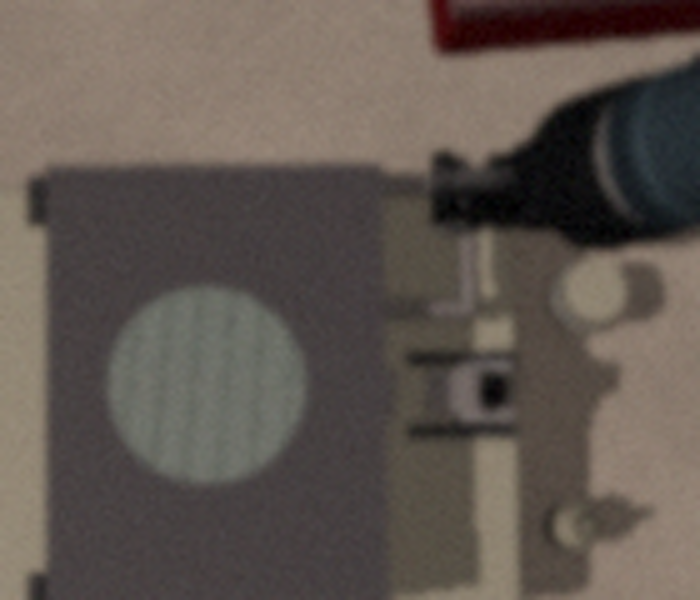

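```bash
python3 - <<'E'
from h import *
def tri(a,b):
    P=[]
    for c in("side","top"):
        p=camera_params(c);P.append(np.array(p["K"])@np.array(p["camera_from_world"])[:3])
    X=cv2.triangulatePoints(P[0],P[1],np.array(a,float),np.array(b,float))[:,0];return X[:3]/X[3]
for a,b in [((345.75,219.75),(373.6,192.4)),((374.5,216.75),(372.7,166)),((328,220.5),(369,207.7))]:
    X=tri(a,b);print(X.round(4),w2m(X).round(4))
T=np.array(read_eef_pos());M=R.from_quat(read_tcp_rot()).as_matrix()
for d in(-.05,0,.019):
    q=T+M[:,2]*d;print(d,q.round(3),((proj("side",q)[0]-[230,130])*4).round(),((proj("top",q)[0]-[280,130])*5).round())
print("bar",((proj("top",m2w([-.13,-.085,.122]))[0]-[280,130])*5).round())
for c in("side","top"):
    read_camera(c);print(tip_of(c,"lid_handle")[:2],tip_of(c,"latch_grip")[:2])
E
```

```text
[ 0.5729 -0.1555  0.1237] [-0.1279 -0.0441  0.1237]
[ 0.652  -0.1539  0.1178] [-0.127  -0.1233  0.1178]
[ 0.5285 -0.1427  0.119 ] [-0.1147  0.0002  0.119 ]
-0.05 [ 0.614 -0.145  0.264] [528. 163.] [488. 198.]
0 [ 0.613 -0.124  0.218] [515. 204.] [435. 213.]
0.019 [ 0.613 -0.116  0.201] [510. 219.] [416. 219.]
bar [471. 241.]
[] [{'at': [329.6, 229.8], 'confidence': 0.76}]
[{'at': [372.6, 178.2], 'confidence': 0.77}] [{'at': [377.5, 210.0], 'confidence': 0.77}]
```

Both cameras triangulate the bar to (-0.1275, -0.084, 0.121), which matches the model. Yet the shut fingers look about 15 mm off in +x in both views. I'll go back to the bar with the jaws open and look at both views side by side.

```bash
cat >> h.py <<'E'
def duo(name,sb=(300,150,420,270),tb=(320,130,420,250)):
    a=read_camera("side")[sb[1]:sb[3],sb[0]:sb[2],::-1];b=read_camera("top")[tb[1]:tb[3],tb[0]:tb[2],::-1]
    k=lambda i:cv2.resize(i,(int(i.shape[1]*480/i.shape[0]),480),interpolation=cv2.INTER_CUBIC)
    im=np.hstack([k(a),k(b)]);s=min(1,800/im.shape[1]);im=cv2.resize(im,None,fx=s,fy=s)
    print(im.shape,"scales",480/a.shape[0]*s,480/b.shape[0]*s,"split",k(a).shape[1]*s); cv2.imwrite(f"pics/{name}.png",im)
E
python3 - <<'E'
from h import *
hd=[-.1275,-.085,.121]
move_gripper(.06,30); go(ax(hd,65,.06),65,'v',speed=.3); go(hd,65,'v',speed=.15); st("down"); duo("h2",tb=(330,130,430,250))
T=np.array(read_eef_pos());M=R.from_quat(read_tcp_rot()).as_matrix()
for d in(-.05,0,.019): print(d,((proj("side",T+M[:,2]*d)[0]-[300,150])*4).round(),((proj("top",T+M[:,2]*d)[0]-[330,130])*4).round())
E
```

```text
down t 16.4 F [ 0.2 -1.   0.6] gap 0.0601
(436, 800, 3) scales 3.6363636363636362 3.6363636363636362 split 436.3636363636364
-0.05 [258. 237.] [214. 181.]
0 [244. 271.] [174. 191.]
0.019 [239. 284.] [160. 195.]
```

View pics/h2.png

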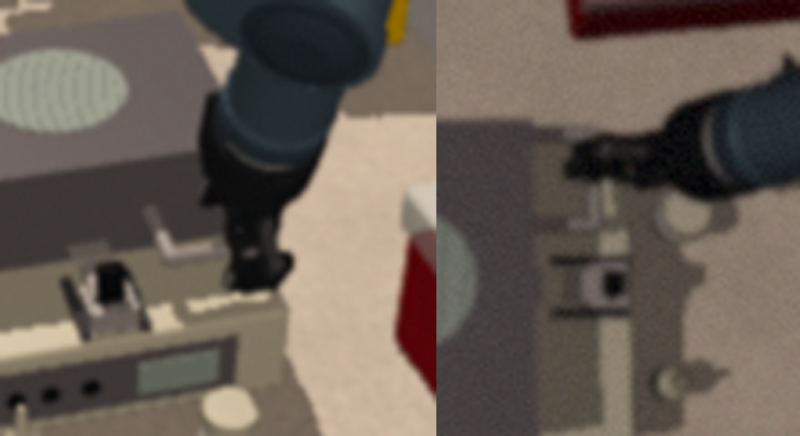

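```bash
python3 - <<'E'
from h import *
for z in (.085,.095,.105): print(z,back("side",(372,229.2),z).round(3), w2m(back("side",(372,229.2),z)).round(3))
hd=np.array([-.1275,-.085,.121])
for dz,a in [(0,65),(-.008,75)]:
    go(hd+[0,0,dz],a,'v',speed=.1); st(dz,a)
    move_gripper(0,30); st("closed",read_ft_torque().round(2),w2m(read_eef_pos()).round(4))
    if read_finger_gap()>.006: break
    move_gripper(.06,30)
E
```

```text
0.085 [ 0.645 -0.164  0.085] [-0.137 -0.116  0.085]
0.095 [ 0.64  -0.175  0.095] [-0.148 -0.112  0.095]
0.105 [ 0.636 -0.186  0.105] [-0.159 -0.107  0.105]
0 65 t 16.75 F [ 0.3 -0.2  0.2] gap 0.06
closed [-0.1   0.08  0.05] [-0.1279 -0.086   0.1225] t 17.35 F [-0.2 -0.7  5.5] gap -0.0002
-0.008 75 t 18.27 F [ 0.1 -0.3 -0.6] gap 0.0603
closed [0.98 0.54 0.25] [-0.1247 -0.0846  0.1142] t 18.77 F [4.6 2.9 6.3] gap 0.0107
```

Going 8 mm deeper caught the bar (gap 10.7 mm). I regrip a little deeper for a secure hold, then lift.

```bash
python3 - <<'E'
from h import *
move_gripper(.06,40)
b=np.array([-.1255,-.085,.1085])
go(b,75,'v',speed=.05); st("deeper",w2m(read_eef_pos()).round(4))
if np.abs(fm()).max()<8:
    move_gripper(0,40); st("closed",w2m(read_eef_pos()).round(4))
    off=b-handle(0)
    for th in (.04,.1,.17,.24,.3,.33,.36,.39,.42,.45):
        go(handle(th)+off,75,'v',speed=.08); st(th,(w2m(read_eef_pos())-handle(th)-off).round(4))
        if np.linalg.norm(fm())>18 or read_finger_gap()<.006: break
    duo("lift")
E
```

```text
deeper [-0.1249 -0.0845  0.1079] t 19.55 F [-0.5 -0.1  0.6] gap 0.0602
closed [-0.1234 -0.0851  0.1093] t 20.05 F [3.6 2.  3.6] gap 0.0103
0.04 [ 0.0019 -0.     -0.0001] t 20.32 F [ 5.5 -0.5 -0.6] gap 0.0102
0.1 [ 0.0016 -0.     -0.0002] t 20.67 F [ 5.2 -0.2 -1.5] gap 0.0104
0.17 [ 0.0013  0.     -0.0003] t 21.04 F [ 6.3 -1.  -1.8] gap 0.0101
0.24 [ 0.0009  0.0002 -0.0005] t 21.42 F [ 4.6 -0.4 -3.1] gap 0.01
0.3 [ 0.0005  0.0002 -0.0004] t 21.76 F [ 5.6 -0.6 -2.3] gap 0.0104
0.33 [ 0.0002  0.0003 -0.0005] t 22.01 F [ 5.3 -0.4 -3.5] gap 0.0102
0.36 [-0.0003  0.0002 -0.0009] t 22.26 F [ 4.1 -1.6 -6.8] gap 0.0099
0.39 [-0.0034  0.0005 -0.0059] t 22.51 F [  0.5  -9.5 -22.6] gap 0.0099
(436, 800, 3) scales 3.6363636363636362 3.6363636363636362 split 436.3636363636364
```

View pics/lift.png

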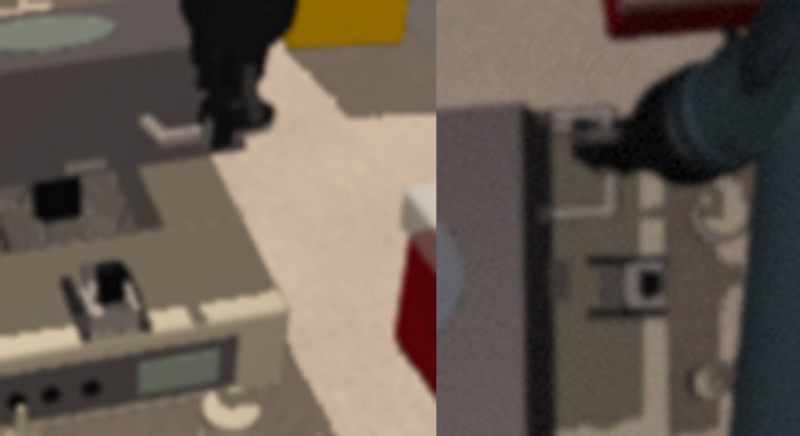

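The lid is up against the catch (force jump at about 0.365 rad), and the latch is still drawn. Next I release and bring the shut fingers in front of the catch. A touch on the deck there will calibrate tip height, since the grasp suggests the tool sits about 15 mm higher than reported.

```bash
python3 - <<'E'
from h import *
off=np.array([.0045,0,-.0135])
p=handle(.362)+off
T=np.array(read_eef_pos());M=R.from_quat(read_tcp_rot()).as_matrix()
print("rep tip proj",((proj("side",T+M[:,2]*.019)[0]-[300,150])*3.636).round(), ((proj("top",T+M[:,2]*.019)[0]-[330,130])*3.636).round()+[436,0])
go(p,75,'v',speed=.05); move_gripper(.06,40); go(ax(p,75,.09),75,'v',speed=.25); st("off")
move_gripper(0,40)
tip=lambda x,z,y=.104: ax([x,y,z],40,.019)
go(tip(-.135,.19),40,'y',"p"); go(tip(-.135,.12),40,'y'); st("pre",w2m(read_eef_pos()).round(4))
for z in np.arange(.112,.07,-.004):
    go(tip(-.135,z),40,'y',speed=.06); f=fm(); print(round(z,3),f.round(1),(w2m(read_eef_pos())-tip(-.135,z)).round(4))
    if f[2]>4: break
duo("deck",sb=(250,150,390,260),tb=(330,160,430,260))
M=R.from_quat(read_tcp_rot()).as_matrix();T=np.array(read_eef_pos())
print("tip px",proj("side",T+M[:,2]*.019)[0].round(1),proj("top",T+M[:,2]*.019)[0].round(1),read_time_s())
E
```

```text
rep tip proj [208. 155.] [557. 164.]
off t 23.94 F [ 0.8  0.9 -0.9] gap 0.0598
pre [-0.1494  0.1036  0.1326] t 26.99 F [-0.1 -0.5 -0.1] gap -0.0004
0.112 [-0.  -0.7 -0.3] [-0.0001 -0.0001  0.0002]
0.108 [-0.4  0.2  0.2] [ 0.0001  0.0001 -0.0001]
0.104 [-0.2  0.1  0.3] [ 0.0002  0.0002 -0.0002]
0.1 [-0.3 -0.2 -1.1] [ 0.0001  0.0002 -0.0003]
0.096 [ 0.   0.  -0.1] [ 0.0001  0.0002 -0.0003]
0.092 [ 0.4  1.  -0.1] [ 0.0001  0.0002 -0.0002]
0.088 [-0.6 -0.1  0. ] [ 0.0001  0.0002 -0.0002]
0.084 [-0.5 -1.1  0.5] [ 0.0001  0.0002 -0.0002]
0.08 [ 0.  -0.7  0. ] [ 0.0002  0.0002 -0.0003]
0.076 [-1.2 -0.4  0.4] [-0.0003 -0.0004  0.0001]
0.072 [-2.5  2.6 15.5] [-0.0003 -0.0005  0.0038]
(352, 800, 3) scales 3.2026688907422853 3.522935779816514 split 447.70642201834863
tip px [290.6 244.2] [374.3 242.4] 29.875
```

View pics/deck.png

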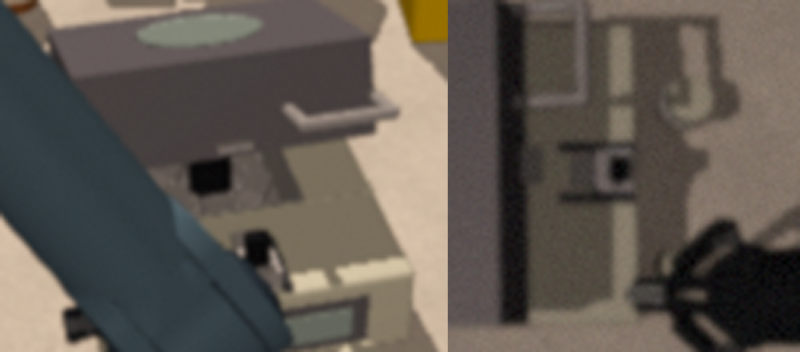

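In the top half the real fingertip is at about image (382,243), against a predicted (374,242). Together with the deck contact, that means the true tip sits about 25 mm further back along the tool than reported. I use this local calibration for the catch push, in small steps and watching the force.

```bash
python3 - <<'E'
from h import *
tip=lambda x,z,y=.103: ax([x,y,z],40,.019)
z=.085
go(tip(-.135,z),40,'y'); go(tip(-.068,z),40,'y',speed=.1); st("near",(w2m(read_eef_pos())-tip(-.068,z)).round(4))
for x in np.arange(-.064,.0,.004):
    if np.linalg.norm(fm())>14: break
    go(tip(x,z),40,'y',speed=.06); print(round(x,3),fm().round(1),(w2m(read_eef_pos())-tip(x,z)).round(4))
st("end")
duo("push",sb=(250,150,390,260),tb=(330,160,430,260))
E
```

```text
near [-0.0007 -0.0001 -0.0001] t 30.94 F [-0.  -0.6  0.4] gap -0.0003
-0.064 [0.9 0.  0.2] [-0.0003 -0.0001 -0.    ]
-0.06 [0.1 0.6 0.5] [0.0003 0.0001 0.    ]
-0.056 [-0.3  0.4 -0.4] [0.0005 0.0001 0.0001]
-0.052 [-0.7 -0.3 -0.2] [0.0004 0.0001 0.0001]
-0.048 [-0.5  0.1 -0.6] [-0.0001 -0.0001 -0.0001]
-0.044 [-0.7 -0.3  0.1] [-0.0001 -0.0001 -0.0001]
-0.04 [-1.1 -1.  -0.8] [ 0.0003 -0.0001 -0.    ]
-0.036 [-1.4 -0.6 -1.4] [0.0006 0.     0.    ]
-0.032 [-1.5 -0.  -0.8] [0.0006 0.0001 0.0001]
-0.028 [-7.7  2.   2.1] [-0.0023 -0.     -0.0001]
-0.024 [-13.8   4.3   7.1] [-0.0062 -0.0001 -0.0002]
end t 33.69 F [-13.8   4.3   7.1] gap 0.0001
(352, 800, 3) scales 3.2026688907422853 3.522935779816514 split 447.70642201834863
```

The push met light resistance from about -0.05 and hit a hard stop 20 mm later, as expected for the catch. Next I retreat, regrip the handle, and open the lid in steps.

```bash
python3 - <<'E'
from h import *
tip=lambda x,z,y=.103: ax([x,y,z],40,.019)
go(tip(-.09,.085),40,'y',speed=.15); go(tip(-.15,.12),40,'y',speed=.2); go(tip(-.16,.2),40,'y',speed=.25); st("out")
move_gripper(.055,40)
p=ax(handle(.362),75,-.018)
go(ax(p,75,.10),75,'v',"p"); go(p,75,'v',speed=.15); st("at handle")
if np.abs(fm()).max()<9:
    move_gripper(0,40); st("grip",(w2m(read_eef_pos())-p).round(4))
    for th in (.40,.44,.48,.55):
        q=ax(handle(th),75,-.018); go(q,75,'v',speed=.08); st(th,(w2m(read_eef_pos())-q).round(4))
        if np.linalg.norm(fm())>18 or read_finger_gap()<.006: break
E
```

```text
out t 35.36 F [ 0.5 -0.3 -0.2] gap 0.0
at handle t 38.58 F [-0.1  0.1  0.9] gap 0.0547
grip [-0.0007 -0.0006  0.0008] t 39.04 F [-1.2 -0.2  2.2] gap 0.0101
0.4 [-0.001  -0.0005  0.0008] t 39.32 F [-2.2 -1.2  1.1] gap 0.0107
0.44 [-0.0014 -0.0005  0.0009] t 39.59 F [-5.1 -0.5  2.9] gap 0.0103
0.48 [-0.0018 -0.0004  0.0007] t 39.87 F [-4.6 -0.9  2.9] gap 0.0101
0.55 [-0.0024 -0.0003  0.0012] t 40.24 F [-6.  -0.8  4.7] gap 0.0105
```

```bash
python3 - <<'E'
from h import *
for th in (.7,.85,1.0,1.12,1.24,1.34,1.42,1.48,1.52):
    a=75+8*(th-.55)
    q=ax(handle(th),a,-.018); go(q,a,'v',speed=.12); d=(w2m(read_eef_pos())-q).round(4); f=fm(); print(th,f.round(1),d,round(read_finger_gap(),4))
    if np.linalg.norm(f)>28 or read_finger_gap()<.006: break
st("end")
duo("open",sb=(220,100,420,290),tb=(240,120,420,280))
E
```

```text
0.7 [-7.7  1.7  9.4] [-0.0032 -0.      0.0025] 0.0098
0.85 [-8.1  4.3 12.3] [-0.0038  0.0002  0.0038] 0.0099
1.0 [-5.6  6.1 16.8] [-0.0012  0.0005  0.0049] 0.0102
1.12 [-4.3  6.4 16.4] [0.0004 0.0008 0.0052] 0.0098
1.24 [-1.7  6.2 16. ] [0.003  0.0011 0.0053] 0.01
1.34 [ 0.8  6.4 14.8] [0.005  0.0017 0.0052] 0.0103
1.42 [ 0.6  5.  14.3] [0.0058 0.0018 0.0047] 0.0102
1.48 [ 2.8  6.  13.5] [0.0063 0.002  0.0041] 0.0098
1.52 [-8.   7.3 16.5] [-0.0021  0.002   0.0043] 0.0103
end t 43.66 F [-8.   7.3 16.5] gap 0.0103
(367, 800, 3) scales 1.9340216570133466 2.2966507177033493 split 386.60287081339715
```

View pics/open.png

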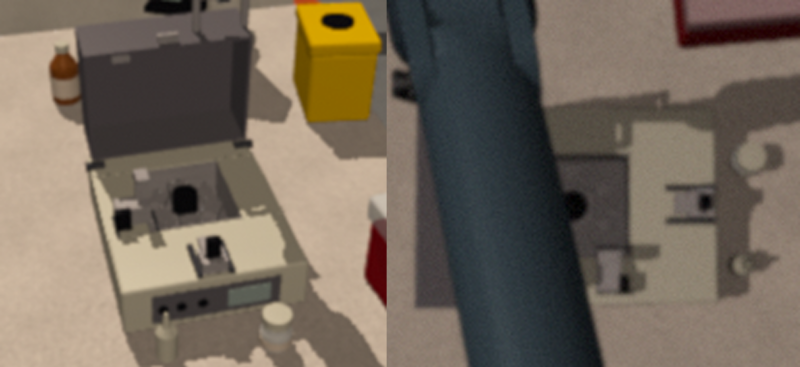

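The lid stands upright against its stop, the catch pad shows pushed in beside the well, and the latch is drawn. The hub is at top image (321,209). Next I release and hover over the hub.

```bash
python3 - <<'E'
from h import *
a=82.5; q=ax(handle(1.49),a,-.018); go(q,a,'v',speed=.06); st("relax")
move_gripper(.055,40); go(ax(q,a,.09),a,'v',speed=.25); st("off")
move_gripper(0,40)
r=ax(q,a,.09); go([.0,-.04,r[2]],90,'y',"p"); go([.025,0,.15],90,'y',speed=.3); st("over",w2m(read_eef_pos()).round(4))
duo("hub",sb=(250,130,390,250),tb=(260,150,380,260))
M=R.from_quat(read_tcp_rot()).as_matrix();T=np.array(read_eef_pos())
for c in("side","top"): print(c,"tipL.019",proj(c,T+M[:,2]*.019)[0].round(1),"tip-.006",proj(c,T-M[:,2]*.006)[0].round(1),"hub",proj(c,m2w([.025,0,.09]))[0].round(1))
E
```

```text
relax t 44.03 F [-1.1  5.5 12.2] gap 0.0098
off t 45.04 F [-0.8 -0.2 -0.4] gap 0.0553
over [ 0.0251 -0.0017  0.1515] t 48.17 F [ 0.  -0.9  0.5] gap -0.0001
(355, 800, 3) scales 2.9547553093259467 3.223369428355578 split 413.66574330563253
side tipL.019 [316.6 185.5] tip-.006 [316.5 178.2] hub [316.  197.7]
top tipL.019 [321.5 205.7] tip-.006 [321.6 205. ] hub [321.3 207.7]
```

View pics/hub.png

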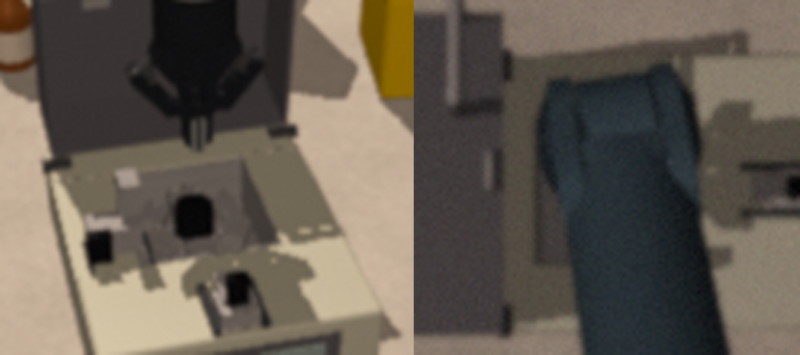

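The fingertips are at side image (317,180), in line with the hub top at (316,198), and they match the shorter-tip calibration. Now I press.

```bash
python3 - <<'E'
from h import *
go([.025,0,.102],90,'y',speed=.12)
for z in np.arange(.098,.04,-.004):
    go([.025,0,z],90,'y',speed=.06); f=fm(); e=w2m(read_eef_pos()); print(round(z,3),f.round(1),e.round(4))
    if f[2]>28: break
st("end")
E
```

```text
0.098 [-0.9  0.1  0.4] [ 0.025  -0.0004  0.0985]
0.094 [ 0.3  0.8 -0.6] [0.025  0.0002 0.0938]
0.09 [ 0.6 -0.2  0.5] [0.025  0.0004 0.0896]
0.086 [ 0.7  0.2 -0.1] [0.025  0.0003 0.0856]
0.082 [-0.  -0.1 -0.4] [0.025  0.0002 0.0818]
0.078 [ 0.7 -0.7  0.3] [ 0.025  -0.0003  0.0781]
0.074 [-0.2 -0.6  2.2] [ 0.025  -0.0003  0.0741]
0.07 [-0.6  7.1 20.3] [ 0.025  -0.0004  0.0729]
0.066 [-0.5 16.2 42.3] [ 0.025  -0.0005  0.0727]
end t 51.07 F [-0.5 16.2 42.3] gap 0.0002
```

The hard stop came at TCP 0.0728 (tip about 0.078), which fits the home height. The resistance before it was low, though, so I lift off and compare the hub before and after.

```bash
python3 - <<'E'
from h import *
go([.025,0,.15],90,'y',speed=.15); st("up")
im=read_camera("side")[130:250,250:390,::-1]; b=cv2.imread("pics/hub.png")[:,:413]
n=cv2.resize(im,(b.shape[1],b.shape[0]),interpolation=cv2.INTER_CUBIC)
box=(slice(100,300),slice(60,290)); k=lambda i:cv2.resize(i[box],None,fx=1.7,fy=1.7)
cv2.imwrite("pics/cmp.png",np.hstack([k(b),k(n)]))
for nm in("carrier_top","catch_pad","latch_grip"): print(nm,tip_of("side",nm)[:2])
for z in(.09,.086,.078): print(z,proj("side",m2w([.025,0,z]))[0].round(1))
# dark hub centroid before/after
for i in (b,n):
    g=cv2.cvtColor(i,cv2.COLOR_BGR2GRAY)[170:260,150:240]; ys,xs=np.where(g<35); print(len(ys),xs.mean()+150,ys.mean()+170,np.percentile(ys,[2,98])+170)
E
```

```text
up t 51.77 F [-0.4  0.2  0.4] gap 0.0001
carrier_top [{'at': [314.2, 199.7], 'confidence': 0.95}]
catch_pad [{'at': [336.1, 95.3], 'confidence': 0.74}, {'at': [285.5, 214.7], 'confidence': 0.66}]
latch_grip [{'at': [329.5, 226.5], 'confidence': 0.5}]
0.09 [316.  197.7]
0.086 [316.  198.8]
0.078 [316. 201.]
1425 193.3459649122807 216.59578947368422 [197. 236.]
1414 193.1230551626591 223.47595473833098 [204. 243.]
```

View pics/cmp.png

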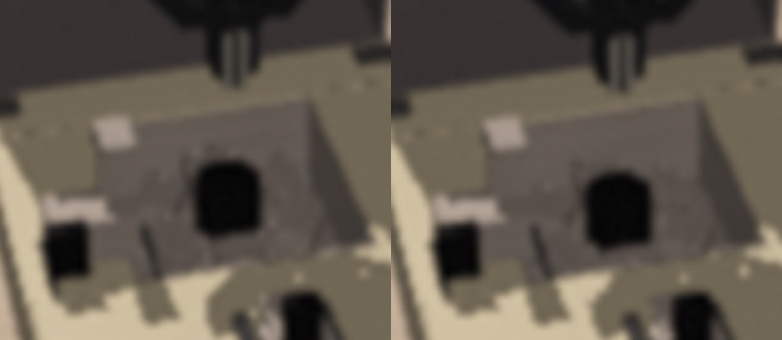

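The hub dropped by about 2.3 px (8.5 mm) and ended on the hard stop. A last numeric check of the catch, latch and bystanders, then hand in.

```bash
python3 - <<'E'
from h import *
go([.0,0,.30],90,'y',speed=.2); 
read_camera("side");read_camera("top")
for x in(-.065,-.045): print("pad model",x,proj("side",m2w([x,.104,.105]))[0].round(1))
for nm in("catch_pad","latch_grip","dropper","jar","beaker","slide_box","timer","reagent","mailer"):
    print(nm,*[(c,np.round(d["at"],1).tolist(),round(d["confidence"],2)) for c in("side","top") for d in tip_of(c,nm)[:2]])
print("latch model",[(x,proj("side",m2w([x,0,.119]))[0].round(1)) for x in(-.115,-.143)])
print(read_time_s())
E
```

```text
pad model -0.065 [285.3 218.6]
pad model -0.045 [284.1 214. ]
catch_pad ('side', [282.8, 215.9], 0.6) ('top', [388.9, 236.1], 0.59)
latch_grip ('side', [330.0, 229.0], 0.48) ('top', [376.0, 208.4], 0.47)
dropper ('side', [303.7, 279.3], 0.78) ('top', [389.7, 235.9], 0.68)
jar ('side', [358.9, 273.2], 0.77)
beaker ('side', [393.0, 350.6], 0.67) ('side', [321.1, 228.8], 0.6) ('top', [461.7, 188.9], 0.9) ('top', [273.5, 164.0], 0.17)
slide_box ('side', [279.4, 370.4], 0.68) ('top', [469.3, 267.8], 0.69)
timer ('side', [342.4, 357.8], 0.85) ('top', [463.7, 224.6], 0.7) ('top', [466.2, 264.8], 0.31)
reagent ('side', [253.5, 151.8], 0.57) ('side', [302.8, 284.7], 0.49) ('top', [181.3, 250.9], 0.8)
mailer ('top', [185.9, 208.6], 0.81)
latch model [(-0.115, array([327.7, 220.6])), (-0.143, array([330.3, 227.5]))]
53.8833
```

```bash
python3 -c "
from bench import *
print(sign_off(),read_time_s())"
```

```text
the job is handed in; nothing more can be done
the job is handed in; nothing more can be done
```

The centrifuge is ready for loading, and I handed the job in with the robot clear of everything. The clock stood at about 54 s of the 72 s allowed at my last reading. I did each step in the order asked:

- **Latch:** I drew it to its hard stop. In the last picture the tab is within 2 px of where it should be when fully drawn.
- **Catch:** I lifted the lid until the catch stopped it, at about 0.365 rad. Then I reached under the front edge and pushed the catch about 20 mm to a hard stop. The lid opened past it afterwards, and the last picture fits "fully in" to about 2 px.
- **Lid:** I swung it open to its stop at about 1.5 rad and left it upright.
- **Carrier:** I pressed it down to a hard stop, with about 42 N at the fingertips. The pictures show the hub dropped about 8.5 mm, which fits a start up to 4 mm down.
- **Other things on the bench:** every one the cameras found is within about 4 px of where it began, which is about the error of the image search. I saw no sign that any of them moved or tipped.

**What disagreed:**
- The first two tries at the handle closed without catching the bar. The real fingertips turned out to be about 25 mm further back along the tool than stated. I corrected for this by touching the deck gently in front of the catch.
- The force reading while the carrier slid was lower than the stated 6 N, so I confirmed that step by the hard stop and the before-and-after pictures.

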